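# Load a glass test plate under the sprung clips of an insulation test stage

### The arm

A 6-joint arm with a two-finger parallel gripper is mounted at the origin on the work surface. World frame = base frame: x ahead of the robot, y to its left, z up, the work surface at z = 0. Lengths are in m, angles in rad, forces in N, time in s.
With the tool pointing down it reaches from about 0.225 to 0.875 m from the base axis. Payload 3.4 kg.
Tool frame: the origin (TCP) lies at the very end of the fingers, on their centre line; the grasp point (between the pads) lies 19 mm behind it (r.hold_point_z is the distance from the TCP to the grasp point, in m); z points along the fingers, y is the line along which they close (so a half turn about z gives the same grasp; the last joint's range is limited). The gripper opens to 85 mm and grips with 20 to 120 N. Pads are 22 mm wide; open, the fingers measure 114 mm over their backs; the gripper's body (76 mm by 85 mm) begins 54 mm behind the grasp point. The pads swing forward as they close: fully open they stand 13 mm farther back than shut.
Start: joints at [1.225, 0.276, 1.505, -0, 1.361, -0.121], TCP at [0.128, 0.561, 0.231] pointing down, gripper open.
Joint ranges: [-2.89, 2.89], [-0.75, 2.08], [0.22, 2.7], [-1.18, 4.32], [0.11, 2.71], [-2.7, 2.7]. Speed limits (rad/s): [2.57, 2.57, 3.14, 3.14, 3.14, 3.14].

### API

Orientations are given as a rotation vector (axis times angle).
In Python, from bench import r gives the robot as it stands.
- The arm moves only by the shell command python3 -m crank 'ROWS' [FORCE]. ROWS is JSON, a list of rows, each an object of numbers: "jaw": the finger opening in mm, from 0 to 85.4; "dx", "dy", "dz": the shift along the tool's x, y, z in mm; "rx", "ry", "rz": the turn, a rotation vector about the tool's x, y, z in degrees. A call has 1 to 20 rows; each row is the pose to reach, as a shift and turn from the pose commanded when the call began, along the tool's axes at that moment; what a row does not reach only later rows make up. A row lasts 1/8 s, in which the tool goes at most 62.5 mm and 10.7 degrees, less where a joint would pass 70% of its speed; a pose out of reach is approached as far as the arm can. A call with a gripper value outside its range is refused whole. The fingers move at their own pace and stop on an object; FORCE is the grip in N (left out, the last holds). Time passes only in rows, so rows that repeat a pose let the fingers close. It gives the time, the measured TCP pose, the force, the opening and the grip force at its end, in the units of the state.
- r.read_state(): the state, without advancing time (a new reading comes with each control period).
- r.grab_frame(name): name is "scene" or "side" or "wrist"; returns the picture (480x640x3 uint8, red, green, blue); there is no depth.
- r.calibration(name): a dict with "mtx" (3x3 intrinsics, pixels), "rvec" (rotation vector, rad) and "tvec" (3), from world to camera coordinates, as OpenCV has them; the wrist camera has in their place "T_tool_cam" (4x4, takes a point from camera to tool coordinates, whose origin is the TCP and whose axes are the flange's). Camera axes: x right, y down, z forward; pixel columns grow to the right and rows downward; lengths in m; the calibration is good to about 2 mm. A picture is of the moment at which its call begins: read the wrist's pose just before it. calibration takes no time and is no camera call.
- r.hand_in(): hands the job in; it is judged then, once.
The state is a dict: "time": time; "joints": joint angles; "joint_vel": joint speeds; "joint_efforts": joint torques, N m; "position": TCP position; "tool_rot": TCP orientation; "ft_force": force on the tool from outside, world axes, zero at the start; "torque": the same for the moment, N m; "width": finger opening in m; "gripper_force": force on a finger pad.
Only numpy, scipy, OpenCV 4.12 (cv2) and the standard library are available. Lean on these libraries where they do the work, as an engineer would, in place of code of your own. Each camera call takes 0.05 s, during which the arm holds its last target. There are 200 camera calls.

### The job

Load the glass plate with the blue frame into the aluminium test stage: keep it level, set it on the deck at the open end and slide it in under the two sprung clips until it is fully home against the blue stop and both clips have snapped down into its notches. Then throw the red-knobbed lever beside the deck all the way over towards the blue stop. Do not disturb the plate with the orange frame.

Things in the scene. Friction and masses are not known exactly. Their poses are not given: they have to be found in the camera images.
- stage: Fixed test stage: aluminium block, flat top (deck) 30 mm above the table. Origin: on the table plane under the home place of the plate's centre. x = slide-in direction, from the open end (robot's side) to the blue stop; z up; slightly turned each time. In its frame, mm: deck x -150 to 66, y -62 to 62; stop face x 66, 10 high over the deck (26 in the middle). Lever on a foot at its -y side.
- stage_mouth (a point): Middle of the open end of the side rails, on the deck at stage x -45; axes as the stage. The two black rails are 14 mm high over the deck; inside they are about 114 mm apart here, narrowing to 94 at stage x 0 and 94 from there to the stop (plate 90 wide). From here to the open end's edge, 105 mm towards the robot, the deck is bare.
- home_grip (a point): Where the centre of the blue grip must end (within 4 mm along, 5 mm across, 3 mm in height, 0.09 rad): stage x -40, y 0, 58 mm above the table; axes as the stage.
- blue_grip (a point): Centre of the upright blue grip of the plate to load: 12 mm thick (plate x), 44 wide (y), 44 high, centre 28 above the plate's underside, 40 behind the plate's centre. Plate: 130 long (x), 90 wide, glass 6 thick, 0.15 to 0.31 kg, lying flat on the table left or right of the stage. Axes: x = leading direction (that end goes in first), z up.
- blue_notch (a point): Centre of the plate's pair of notches, 16 mm ahead of the plate's centre, 6 above its underside. Blue frames, 17 mm wide, along both long edges; along plate x from its centre, mm: ramp from 2 high at 64 to 12 high at 34, ridge 12 high to 25, notch (floor 6 high) to 7, ridge 12 high to -25, then 6 high. The clip noses ride up the ramp and drop into the notches.
- orange_grip (a point): Centre of the orange grip of the second, identical plate with orange frames, lying on the table on the other side of the stage; to be left where it is.
- clip_left_nose (a point): Centre of the brass nose (12 mm thick, 16 long across) of the left clip, at stage x 16, y 36.5; underside 2 mm over the deck when empty. Its steel arm, 28 to 40 mm over the deck (50 when lifted), runs to a hinge 16 over the deck at stage x 85; a short upturned tip reaches back to stage x -5.
- clip_right_nose (a point): The same for the right clip, at stage x 16, y -36.5.
- clip_left (a joint): Lift of the left sprung clip, rad, hinge 69 mm from the nose: 0 empty, about 0.15 up on a ridge, about 0.06 snapped down in the plate's notch (0.03 to 0.11 counts). Its spring presses the nose down with about 1.5 N; sliding the plate in takes roughly 5 to 15 N.
- clip_right (a joint): Lift of the right sprung clip, same values.
- lever (a joint): Lever, rad: 0 leans 0.5 rad towards the open end (-x of the stage), 1.0 leans 0.5 rad towards the blue stop. Starts between 0 and 0.15; stays where it is left; about 1 N at the knob moves it. Counts as over above 0.85.
- lever_tip (a point): Centre of the lever's red ball knob, 26 mm across, on a 10 mm rod, 80 mm from the pivot. Pivot: stage x 0, y -130, 52 mm above the table, axis along the stage's y; base block 70 x 50 mm, top 55 mm above the table. So the knob's centre is 122 to 132 mm above the table.
Not all that is in view belongs to the job. Leave any turquoise look-alike of the part that bears blue_grip alone.

How it is judged:
By the outcome, as a careful person would: the job done as asked, in the order asked, and still so for the second after the job is handed in, with the robot touching nothing.
It also fails if it takes over 61 s, if anything falls off the work surface, if the arm or the gripper's body presses on something with over 40 N, if the wrist force passes 120 N, or if a joint passes its speed limit or range.

## Working session

There is one attempt and no reset: what is moved stays moved. The work goes in short steps, Python scripts to look and compute and a shell command to move; the robot and the scene stay as the last step left them, time stands still between calls to the robot, and variables do not carry over. Pictures are saved under pics/ and viewed, at most 13 in all, crops included, and the job is handed in when it is done.

```bash
mkdir -p pics; ls; python3 - <<'E'
from bench import r
import cv2,numpy as np
for n in("scene","side"):
    im=r.grab_frame(n); cv2.imwrite(f"pics/{n}0.png",im[:,:,::-1]); c=r.calibration(n)
    R=cv2.Rodrigues(np.array(c["rvec"]))[0]; print(n,np.array(c["mtx"]).round(1).tolist(),(-R.T@np.array(c["tvec"]).ravel()).round(3))
s=r.read_state(); print(s["position"],s["tool_rot"],s["time"],r.hold_point_z); print(r.calibration("wrist"))
E
```

```text
pics
scene [[544.2, 0.0, 316.0], [0.0, 544.2, 237.1], [0.0, 0.0, 1.0]] [ 1.221 -0.47   0.771]
side [[441.7, 0.0, 324.4], [0.0, 441.7, 243.2], [0.0, 0.0, 1.0]] [0.296 0.589 0.85 ]
[0.12802097 0.56006332 0.23052035] [-3.52265841e-01 -3.12141397e+00  2.58732836e-03] 0.1 0.0187
{'mtx': array([[332.98681402,   0.        , 325.72445899],
       [  0.        , 332.98681402, 237.1126423 ],
       [  0.        ,   0.        ,   1.        ]]), 'T_tool_cam': array([[ 2.80722124e-04, -9.64091165e-01, -2.65571357e-01,
         6.63502886e-02],
       [ 9.99999487e-01,  5.29215767e-04, -8.64137866e-04,
        -3.78079480e-04],
       [ 9.73652232e-04, -2.65570978e-01,  9.64090819e-01,
        -1.42338243e-01],
       [ 0.00000000e+00,  0.00000000e+00,  0.00000000e+00,
         1.00000000e+00]])}
```

View pics/scene0.png

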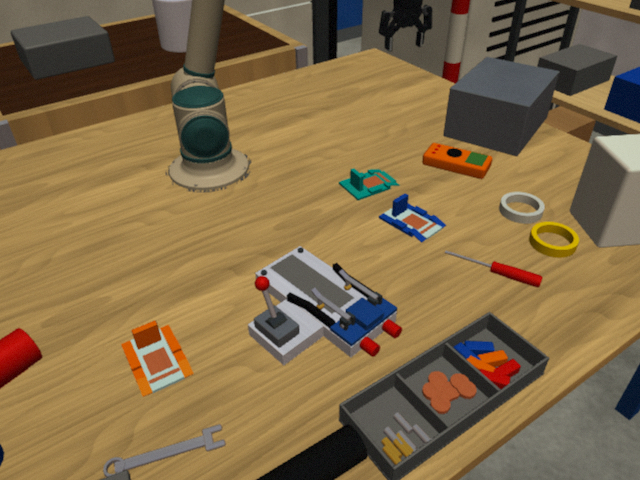

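View pics/side0.png

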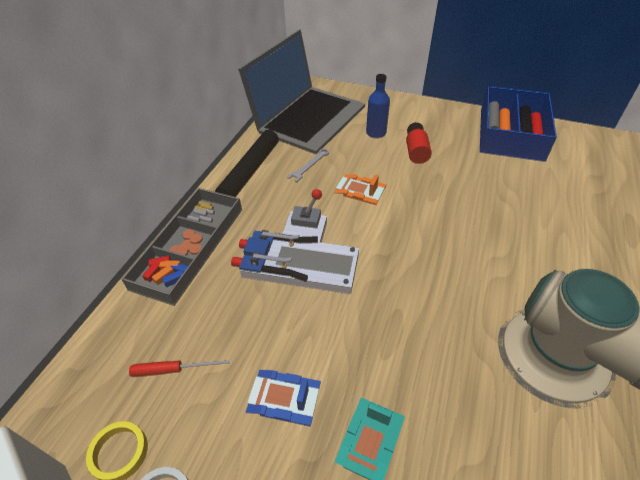

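The scene view shows the blue plate at about (412,217) with the turquoise decoy at (368,183), the stage at (325,300), the lever knob at (262,284) and the orange plate at (157,357). In the side view the blue plate is at (284,397) with its grip at (303,392), the stage at (300,262) and the knob at (316,194).

```bash
cat > h.py <<'E'
from bench import r
import cv2,numpy as np
from scipy.spatial.transform import Rotation as Ro
def cam(n,s=None):
    c=r.calibration(n); K=np.array(c["mtx"])
    if n=="wrist":
        s=s or r.read_state(); T=np.eye(4); T[:3,:3]=Ro.from_rotvec(s["tool_rot"]).as_matrix(); T[:3,3]=s["position"]
        W=T@np.array(c["T_tool_cam"]); return K,W[:3,:3],W[:3,3]
    R=cv2.Rodrigues(np.array(c["rvec"]))[0]; return K,R.T,-R.T@np.array(c["tvec"]).ravel()
def ray(C,uv):
    K,R,o=C; uv=np.atleast_2d(np.asarray(uv,float)); d=(R@np.linalg.inv(K)@np.c_[uv,np.ones(len(uv))].T).T
    return o,d/np.linalg.norm(d,axis=1)[:,None]
def plane(C,uv,z):
    o,d=ray(C,uv); return o+d*((z-o[2])/d[:,2])[:,None]
def tri(C1,u1,C2,u2):
    A=np.zeros((3,3));b=np.zeros(3)
    for C,u in((C1,u1),(C2,u2)):
        o,d=ray(C,u);P=np.eye(3)-np.outer(d[0],d[0]);A+=P;b+=P@o
    return np.linalg.solve(A,b)
def proj(C,P):
    K,R,o=C; q=(np.atleast_2d(P)-o)@R@K.T; return q[:,:2]/q[:,2:]
def mask(im,lo,hi): # hsv
    return cv2.inRange(cv2.cvtColor(np.ascontiguousarray(im),cv2.COLOR_RGB2HSV),lo,hi)
def blobs(m,amin=30):
    n,l,st,ce=cv2.connectedComponentsWithStats(m); return [(int(st[i,4]),ce[i].round(1).tolist(),st[i,:4].tolist()) for i in range(1,n) if st[i,4]>amin]
E
python3 - <<'E'
import cv2
from h import *
a=cv2.imread("pics/side0.png"); b=cv2.imread("pics/scene0.png")
A=cv2.resize(a[170:440,220:400],None,fx=2.2,fy=2.2,interpolation=2); B=cv2.resize(b[190:370,235:455],None,fx=1.8,fy=1.8,interpolation=2)
B=cv2.copyMakeBorder(B,0,A.shape[0]-B.shape[0],0,0,cv2.BORDER_CONSTANT); cv2.imwrite("pics/crop1.png",cv2.hconcat([A,B])); print(A.shape,B.shape)
for n,i in(("side",a),("scene",b)):
    i=i[:,:,::-1]; print(n,"blue",blobs(mask(i,(105,130,40),(125,255,255)),60),"red",blobs(mask(i,(0,190,90),(4,255,255))|mask(i,(176,190,90),(180,255,255)),30))
E
```

```text
(594, 396, 3) (594, 396, 3)
side blue [(22627, [540.6, 57.2], [428, 0, 212, 154]), (283, [378.5, 96.4], [369, 83, 20, 24]), (349, [257.0, 243.4], [244, 231, 29, 23]), (188, [250.4, 263.4], [240, 255, 24, 16]), (201, [175.1, 272.8], [163, 264, 25, 19]), (521, [291.4, 380.9], [258, 370, 62, 32]), (550, [279.6, 413.8], [246, 404, 66, 21])] red [(182, [536.5, 122.6], [531, 113, 12, 21]), (304, [417.5, 138.9], [408, 129, 21, 23]), (194, [154.0, 265.4], [143, 256, 26, 22]), (46, [235.7, 260.0], [232, 257, 10, 7]), (348, [151.7, 367.4], [129, 361, 50, 14])]
scene blue [(679, [348.5, 13.1], [337, 0, 25, 30]), (1339, [625.5, 95.0], [605, 67, 35, 56]), (436, [411.4, 209.1], [392, 194, 53, 33]), (311, [402.2, 226.6], [379, 214, 47, 28]), (1387, [363.2, 319.1], [330, 298, 67, 47]), (472, [473.6, 347.8], [454, 341, 40, 18]), (625, [630.6, 397.2], [615, 365, 25, 54])] red [(141, [462.8, 6.4], [456, 0, 14, 14]), (176, [453.2, 72.3], [447, 63, 13, 20]), (496, [516.7, 273.3], [491, 262, 51, 24]), (141, [261.5, 282.7], [255, 277, 14, 13]), (198, [391.8, 328.0], [383, 320, 18, 18]), (1240, [15.7, 351.4], [0, 329, 40, 51]), (214, [369.6, 345.9], [360, 337, 19, 19]), (534, [502.5, 372.9], [480, 359, 40, 29])]
```

View pics/crop1.png

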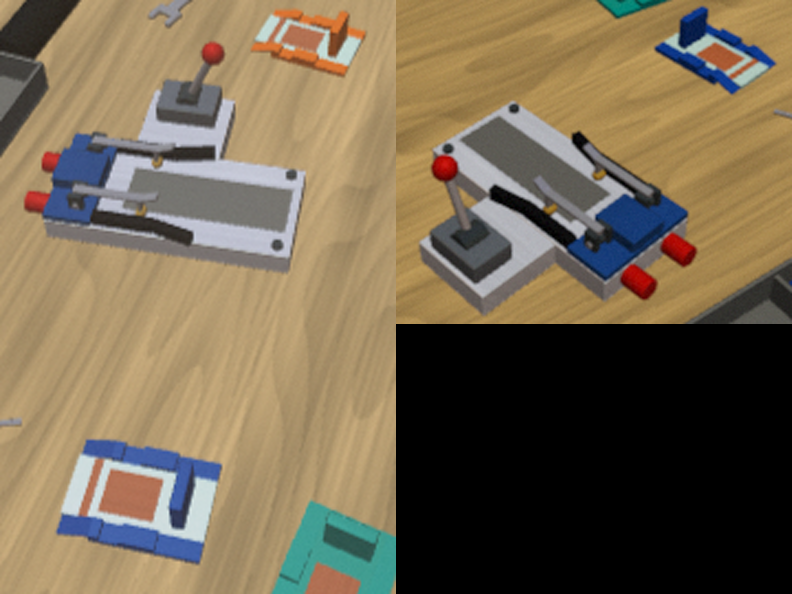

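The crop shows the plate corners in the left pane at (88,440), (220,465), (203,562) and (62,532), with the grip at the right-hand (robot) end. Deck open-end corners are at (303,170) and (291,270) in the left pane, and (513,103) and (432,150) in the right pane.

```bash
python3 - <<'E'
from h import *
S=cam("side");Q=cam("scene")
a=lambda p:np.array(p)/2.2+[220,170]
b=lambda p:(np.array(p)-[396,0])/1.8+[235,190]
P=plane(S,a([(88,440),(220,465),(203,562),(62,532)]),.005); print("plate",P.round(4)[:,:2].tolist(),P.mean(0).round(4))
f=(P[0]+P[3]-P[1]-P[2]); print("yaw",np.arctan2(f[1],f[0]),[np.linalg.norm(P[i]-P[(i+1)%4]).round(4) for i in range(4)])
L1=plane(S,a([(303,170),(291,270)]),.03);L2=plane(Q,b([(513,103),(432,150),(687,213)]),.03);print("stage side",L1.round(4).tolist());print("scene",L2.round(4).tolist())
d1=plane(S,a([(291,175),(277,245)]),.03);d2=plane(Q,b([(448,149),(513,109)]),.03);print("screws",d1.round(4).tolist(),d2.round(4).tolist())
print("knob",tri(S,a((213,54)),Q,(261.5,282.7)))
print("grip top mid", tri(S,a((187,478)),Q,b((692,22))))
E
```

```text
plate [[0.567, 0.2485], [0.443, 0.2295], [0.4262, 0.3159], [0.551, 0.3339]] [0.4968 0.2819 0.005 ]
yaw 0.14747428585209305 [np.float64(0.1255), np.float64(0.088), np.float64(0.1261), np.float64(0.0869)]
stage side [[0.4728, -0.1186, 0.03], [0.4437, 0.0173, 0.03]]
scene [[0.4596, -0.0024, 0.03], [0.4757, -0.1214, 0.03], [0.7144, 0.0468, 0.03]]
screws [[0.4832, -0.1068, 0.03], [0.4673, -0.0084, 0.03]] [[0.4847, -0.1059, 0.03], [0.4688, -0.0084, 0.03]]
knob [ 0.59807502 -0.16844833  0.12441666]
grip top mid [0.46300927 0.26797026 0.03912517]
```

```bash
cat >> h.py <<'E'
def delta(xyz,yaw,start=None):
    """tool-frame shift (mm) and turn (deg) to TCP xyz, tool z down, tool y at heading yaw"""
    s=r.read_state(); R0=Ro.from_rotvec(s["tool_rot"]).as_matrix(); y=np.array([np.cos(yaw),np.sin(yaw),0]); z=np.array([0,0,-1.]); R1=np.c_[np.cross(y,z),y,z]
    return ((np.array(xyz)-s["position"])@R0*1e3).round(1),np.degrees(Ro.from_matrix(R0.T@R1).as_rotvec()).round(2)
E
python3 -c "
from h import *
print(delta((.497,.282,.2),.147))"
```

```text
(array([-421.7, -188.8,   30.8]), array([-9.00e-02,  5.00e-02,  6.87e+01]))
```

```bash
python3 -m crank '[{"dx":-420,"dy":-190,"dz":30,"rz":68.5,"jaw":85},{"dx":-420,"dy":-190,"dz":30,"rz":68.5,"jaw":85},{"dx":-420,"dy":-190,"dz":30,"rz":68.5,"jaw":85},{"dx":-420,"dy":-190,"dz":30,"rz":68.5,"jaw":85},{"dx":-420,"dy":-190,"dz":30,"rz":68.5,"jaw":85},{"dx":-420,"dy":-190,"dz":30,"rz":68.5,"jaw":85},{"dx":-420,"dy":-190,"dz":30,"rz":68.5,"jaw":85},{"dx":-420,"dy":-190,"dz":30,"rz":68.5,"jaw":85},{"dx":-420,"dy":-190,"dz":30,"rz":68.5,"jaw":85},{"dx":-420,"dy":-190,"dz":30,"rz":68.5,"jaw":85},{"dx":-420,"dy":-190,"dz":30,"rz":68.5,"jaw":85},{"dx":-420,"dy":-190,"dz":30,"rz":68.5,"jaw":85}]'
python3 - <<'E'
from h import *
s=r.read_state(); im=r.grab_frame("wrist"); cv2.imwrite("pics/w1.png",im[:,:,::-1]); np.save("w1.npy",np.r_[s["position"],s["tool_rot"]])
C=cam("wrist",s); m=mask(im,(105,130,40),(125,255,255)); print(blobs(m)); print(proj(C,[(.497,.282,.005)]))
print(delta((.585,-.09,.25),.16))
E
```

```text
[]
[[196.65707062 493.16225797]]
(array([-590.4, -532. ,  -18.7]), array([-7.000e-02,  4.000e-02,  6.795e+01]))invalid input
```

```bash
python3 -m crank '[{"jaw":85,"dx":-420,"dy":-190,"dz":30,"rx":0,"ry":0,"rz":68.5}]' 40; echo; python3 -m crank '[{"jaw":85,"dx":-360,"dy":-160,"dz":30,"rx":0,"ry":0,"rz":60}]'
```

```text
time: 0.28
position: [0.1763, 0.5247, 0.2269]
tool_rot: [-0.642, -3.074, -0.003]
ft_force: [1.3, -0.4, 1.1]
width: 0.0847
gripper_force: 0.0

time: 0.4
position: [0.2209, 0.4765, 0.222]
tool_rot: [0.934, 2.999, 0.0]
ft_force: [0.9, -0.1, -0.7]
width: 0.085
gripper_force: 0.0
```

```bash
python3 -c "
from h import *
print(delta((.497,.282,.2),.147))"; grep -c . h.py
```

```text
(array([-337.7,   -3.4,   22.2]), array([4.000e-02, 2.000e-02, 4.699e+01]))
29
```

```bash
python3 -m crank '[{"jaw":85,"dx":-338,"dy":-3,"dz":22,"rx":0,"ry":0,"rz":47},{"jaw":85,"dx":-338,"dy":-3,"dz":22,"rx":0,"ry":0,"rz":47},{"jaw":85,"dx":-338,"dy":-3,"dz":22,"rx":0,"ry":0,"rz":47},{"jaw":85,"dx":-338,"dy":-3,"dz":22,"rx":0,"ry":0,"rz":47},{"jaw":85,"dx":-338,"dy":-3,"dz":22,"rx":0,"ry":0,"rz":47},{"jaw":85,"dx":-338,"dy":-3,"dz":22,"rx":0,"ry":0,"rz":47},{"jaw":85,"dx":-338,"dy":-3,"dz":22,"rx":0,"ry":0,"rz":47},{"jaw":85,"dx":-338,"dy":-3,"dz":22,"rx":0,"ry":0,"rz":47}]'
python3 - <<'E'
from h import *
s=r.read_state(); im=r.grab_frame("wrist"); cv2.imwrite("pics/w1.png",im[:,:,::-1]); np.save("w1.npy",np.r_[s["position"],s["tool_rot"]])
C=cam("wrist",s); m=mask(im,(105,130,40),(125,255,255)); print(blobs(m)); print(proj(C,[(.497,.282,.005)]))
print(delta((.585,-.09,.25),.16),np.array(s["joints"]).round(2))
E
```

```text
time: 1.4
position: [0.4963, 0.2839, 0.2002]
tool_rot: [-2.047, -2.382, 0.001]
ft_force: [-0.3, 0.2, 0.5]
width: 0.085
gripper_force: 0.0
[(2087, [330.1, 179.9], [267, 172, 127, 17]), (2474, [318.0, 241.2], [270, 196, 120, 63])]
[[325.85964266 213.99478346]]
(array([-383.3,   31.3,  -49.8]), array([-0.05, -0.03, -0.48])) [0.4  0.29 1.56 0.   1.29 0.25]
```

```bash
python3 -m crank '[{"jaw":85,"dx":-383,"dy":31,"dz":-50,"rx":0,"ry":0,"rz":0},{"jaw":85,"dx":-383,"dy":31,"dz":-50,"rx":0,"ry":0,"rz":0},{"jaw":85,"dx":-383,"dy":31,"dz":-50,"rx":0,"ry":0,"rz":0},{"jaw":85,"dx":-383,"dy":31,"dz":-50,"rx":0,"ry":0,"rz":0},{"jaw":85,"dx":-383,"dy":31,"dz":-50,"rx":0,"ry":0,"rz":0},{"jaw":85,"dx":-383,"dy":31,"dz":-50,"rx":0,"ry":0,"rz":0},{"jaw":85,"dx":-383,"dy":31,"dz":-50,"rx":0,"ry":0,"rz":0},{"jaw":85,"dx":-383,"dy":31,"dz":-50,"rx":0,"ry":0,"rz":0},{"jaw":85,"dx":-383,"dy":31,"dz":-50,"rx":0,"ry":0,"rz":0}]'
python3 - <<'E'
from h import *
s=r.read_state(); im=r.grab_frame("wrist"); cv2.imwrite("pics/w2.png",im[:,:,::-1]); np.save("w2.npy",np.r_[s["position"],s["tool_rot"]])
a=cv2.imread("pics/w1.png")[150:280,240:420]; a=cv2.resize(a,None,fx=800/180,fy=800/180,interpolation=2); cv2.imwrite("pics/w1c.png",a)
E
```

```text
time: 2.58
position: [0.5847, -0.0882, 0.2503]
tool_rot: [-2.044, -2.383, -0.001]
ft_force: [0.4, 0.4, -0.8]
width: 0.0848
gripper_force: 0.0
```

View pics/w2.png

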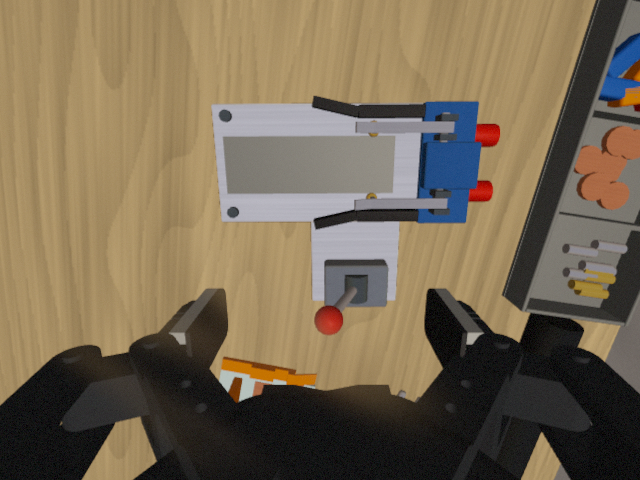

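View pics/w1c.png

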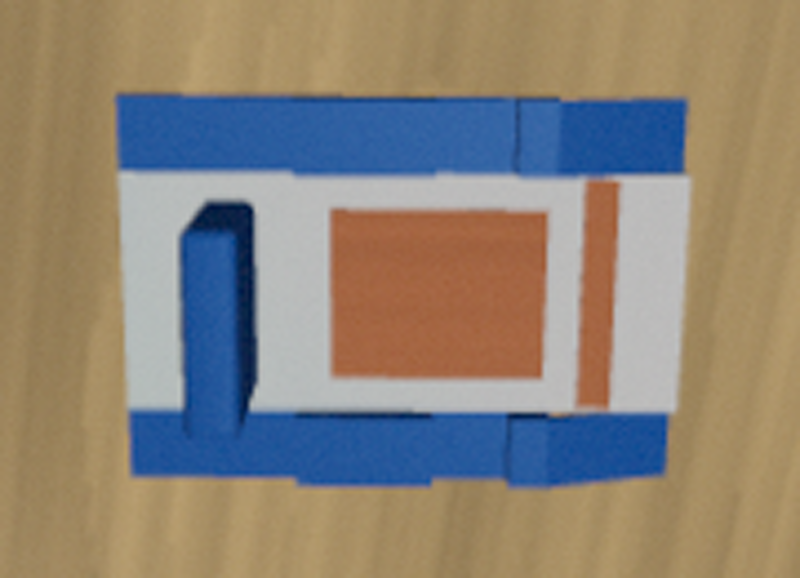

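w1 crop: the grip's top face spans (181,230)–(239,436), glass ends at (119,172)/(129,410) and (691,177)/(677,412). w2: deck open-end corners (212,104)/(221,222), screws (225,116)/(233,212), stop top edge (425,102)/(417,222), knob (329,320).

```bash
cat >> h.py <<'E'
def saved(n):
    v=np.load(n+".npy"); return cam("wrist",{"position":v[:3],"tool_rot":v[3:]})
E
python3 - <<'E'
from h import *
C=saved("w1"); c=lambda p:np.array(p)/4.4444+[240,150]-.4
g=plane(C,c([(119,172),(129,410),(691,177),(677,412)]),.006); f=g[2]+g[3]-g[0]-g[1]; print("glass c",g.mean(0).round(4),"yaw",np.arctan2(f[1],f[0]).round(4),np.linalg.norm(f)/2)
e=plane(C,c([(117,95),(131,475)]),.006);print("rear edge",e.round(4).tolist(),"yaw",np.arctan2(*(e[0]-e[1])[[1,0]])-np.pi/2,np.linalg.norm(e[0]-e[1]))
t=plane(C,c([(181,231),(183,436),(237,231),(239,436)]),.05);print("grip top",t.mean(0).round(4),[np.linalg.norm(t[0]-t[1]).round(4),np.linalg.norm(t[0]-t[2]).round(4)],"yaw",np.arctan2(*((t[0]+t[2]-t[1]-t[3])[[1,0]]))-np.pi/2)
C=saved("w2"); im=cv2.imread("pics/w2.png")[:,:,::-1]
scr=[b for b in blobs(mask(im[90:230,205:245],(0,0,0),(180,255,75)),20)];print(scr)
d=plane(C,[(212,104),(221,222),(318,103),(318,222)],.03);print("deck",d.round(4).tolist())
s=plane(C,[(225,116),(233,212)],.03);print("screws",s.round(4).tolist())
r4=plane(C,[(223,138),(229,194),(394,136),(395,192)],.0305);print("strip",r4.round(4).tolist())
st=plane(C,[(425,102),(417,222)],.04);print("stop",st.round(4).tolist())
b=plane(C,[(325,261),(387,262),(386,305),(327,306)],.055);print("base",b.mean(0).round(4))
yaw=lambda v:round(float(np.arctan2(v[1],v[0])),4)
print("yaws",yaw(d[0]-d[1])-np.pi/2,yaw(d[2]-d[0]),yaw(d[3]-d[1]),yaw(s[0]-s[1])-np.pi/2,yaw(r4[2]-r4[0]),yaw(r4[3]-r4[1]),yaw(st[0]-st[1])-np.pi/2, "widths",np.linalg.norm(d[0]-d[1]),np.linalg.norm(st[0]-st[1]))
k=blobs(mask(im,(0,190,90),(5,255,255))|mask(im,(175,190,90),(180,255,255)));print(k)
print("knob",plane(C,[(329,320)],.124))
E
```

```text
glass c [0.502  0.2808 0.006 ] yaw 0.1451 0.1297960075555658
rear edge [[0.4315, 0.3163, 0.006], [0.4441, 0.2275, 0.006]] yaw 0.1407803538405059 0.08964001583770215
grip top [0.4624 0.2756 0.05  ] [np.float64(0.0428), np.float64(0.0112)] yaw 0.1295323878317558
[(58, [20.8, 25.9], [15, 21, 11, 10]), (52, [28.8, 122.1], [24, 117, 10, 10])]
deck [[0.4543, 0.0001, 0.03], [0.472, -0.1217, 0.03], [0.5608, 0.0175, 0.03], [0.579, -0.1052, 0.03]]
screws [[0.4682, -0.0094, 0.03], [0.4843, -0.1083, 0.03]]
strip [[0.4679, -0.0314, 0.0305], [0.4785, -0.0889, 0.0305], [0.6437, -0.0022, 0.0305], [0.6568, -0.0592, 0.0305]]
stop [[0.6656, 0.0334, 0.04], [0.685, -0.0865, 0.04]]
base [ 0.6302 -0.1617  0.055 ]
yaws 0.1443036732051035 0.1619 0.1533 0.1614036732051034 0.1643 0.1653 0.16070367320510348 widths 0.12308195837263536 0.12147546727934332
[(469, [487.4, 134.0], [475, 124, 25, 22]), (380, [481.3, 191.5], [469, 181, 24, 20]), (467, [330.8, 318.7], [318, 306, 25, 28])]
knob [[ 0.60098594 -0.17146394  0.124     ]]
```

```bash
python3 -c "
from h import *
print(delta((.4624,.2753,.08),.145),delta((.4624,.2753,.012),.145))"
```

```text
(array([377.7, -65.4, 170.8]), array([-0.03, -0.06,  0.47])) (array([377.7, -65.3, 238.8]), array([-0.03, -0.06,  0.47]))
```

```bash
python3 -m crank '[{"jaw":50,"dx":378,"dy":-65,"dz":171,"rx":0,"ry":0,"rz":0.5},{"jaw":50,"dx":378,"dy":-65,"dz":171,"rx":0,"ry":0,"rz":0.5},{"jaw":50,"dx":378,"dy":-65,"dz":171,"rx":0,"ry":0,"rz":0.5},{"jaw":50,"dx":378,"dy":-65,"dz":171,"rx":0,"ry":0,"rz":0.5},{"jaw":50,"dx":378,"dy":-65,"dz":171,"rx":0,"ry":0,"rz":0.5},{"jaw":50,"dx":378,"dy":-65,"dz":171,"rx":0,"ry":0,"rz":0.5},{"jaw":50,"dx":378,"dy":-65,"dz":171,"rx":0,"ry":0,"rz":0.5},{"jaw":50,"dx":378,"dy":-65,"dz":171,"rx":0,"ry":0,"rz":0.5},{"jaw":50,"dx":378,"dy":-65,"dz":171,"rx":0,"ry":0,"rz":0.5},{"jaw":50,"dx":378,"dy":-65,"dz":171,"rx":0,"ry":0,"rz":0.5}]'
python3 - <<'E'
from h import *
s=r.read_state(); im=r.grab_frame("wrist"); cv2.imwrite("pics/w3.png",im[:,:,::-1]); np.save("w3.npy",np.r_[s["position"],s["tool_rot"]])
print(delta((.4624,.2753,.012),.145), s["tool_rot"])
C=cam("wrist",s);print(proj(C,[(.4624,.2753,.05)]));print(blobs(mask(im,(105,130,40),(125,255,255))))
E
```

```text
time: 3.88
position: [0.465, 0.2731, 0.0803]
tool_rot: [2.058, 2.372, 0.002]
ft_force: [-0.2, -0.5, 1.0]
width: 0.05
gripper_force: 0.0
(array([ 2.8, -2.4, 68.3]), array([ 0.09, -0.01, -0.25])) [2.05849628e+00 2.37205272e+00 2.01946490e-03]
[[320.52235687 265.51387629]]
[(5075, [379.9, 188.5], [283, 175, 197, 28]), (3499, [330.0, 275.1], [287, 213, 95, 94]), (1160, [437.0, 291.6], [400, 282, 67, 26])]
```

View pics/w3.png

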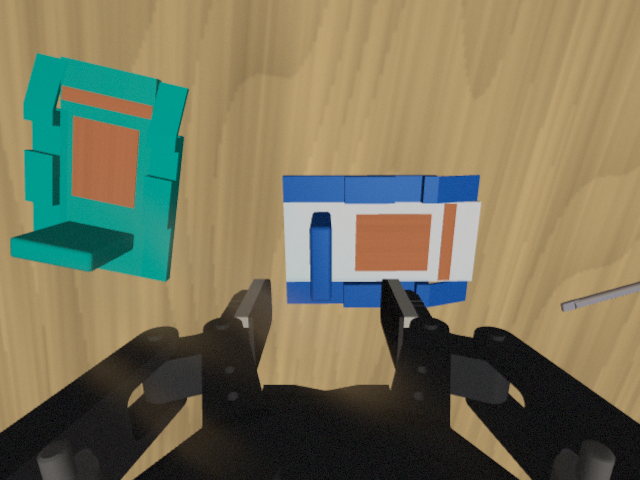

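The plate's grip is at (320,262) with blue frames around it and the fingers aligned either side. The turquoise decoy at (100,170) is clear of them. Descending and gripping.

```bash
python3 -m crank '[{"jaw":50,"dx":3,"dy":-2,"dz":40,"rx":0,"ry":0,"rz":0},{"jaw":50,"dx":3,"dy":-2,"dz":68,"rx":0,"ry":0,"rz":0},{"jaw":50,"dx":3,"dy":-2,"dz":68,"rx":0,"ry":0,"rz":0},{"jaw":50,"dx":3,"dy":-2,"dz":68,"rx":0,"ry":0,"rz":0}]'
python3 -c "
from h import *
print(delta((.4624,.2753,.012),.145))"
```

```text
time: 4.42
position: [0.4632, 0.2761, 0.0126]
tool_rot: [2.059, 2.372, 0.003]
ft_force: [-0.5, 0.5, 0.2]
width: 0.0501
gripper_force: 0.0
(array([-0.6, -0.9,  0.6]), array([ 0.11, -0.03, -0.24]))
```

```bash
python3 -m crank '[{"jaw":0,"dx":0,"dy":-1,"dz":0,"rx":0,"ry":0,"rz":0},{"jaw":0,"dx":0,"dy":-1,"dz":0,"rx":0,"ry":0,"rz":0},{"jaw":0,"dx":0,"dy":-1,"dz":0,"rx":0,"ry":0,"rz":0},{"jaw":0,"dx":0,"dy":-1,"dz":0,"rx":0,"ry":0,"rz":0},{"jaw":0,"dx":0,"dy":-1,"dz":0,"rx":0,"ry":0,"rz":0},{"jaw":0,"dx":0,"dy":-1,"dz":-60,"rx":0,"ry":0,"rz":0},{"jaw":0,"dx":0,"dy":-1,"dz":-120,"rx":0,"ry":0,"rz":0},{"jaw":0,"dx":0,"dy":-1,"dz":-120,"rx":0,"ry":0,"rz":0},{"jaw":0,"dx":0,"dy":-1,"dz":-120,"rx":0,"ry":0,"rz":0}]' 80
python3 - <<'E'
from h import *
s=r.read_state(); im=r.grab_frame("wrist"); cv2.imwrite("pics/w4.png",im[:,:,::-1]); np.save("w4.npy",np.r_[s["position"],s["tool_rot"]])
o=np.array([.6107,-.037]);y=.161;x=np.array([np.cos(y),np.sin(y)])
p=o-.15*x
print("st -150 grip", [(k,(o+k*x).round(4).tolist()) for k in(-.145,-.04)])
p=o-.145*x
print(delta((p[0],p[1],.10),y))
E
```

```text
time: 5.55
position: [0.4598, 0.2757, 0.1308]
tool_rot: [-2.058, -2.373, 0.003]
ft_force: [0.2, 0.0, -2.2]
width: 0.0112
gripper_force: 78.8
st -150 grip [(-0.145, [0.4676, -0.0602]), (-0.04, [0.5712, -0.0434])]
(array([-333.4,  -39.2,   30.3]), array([-0.21,  0.05, -1.08]))
```

View pics/w4.png

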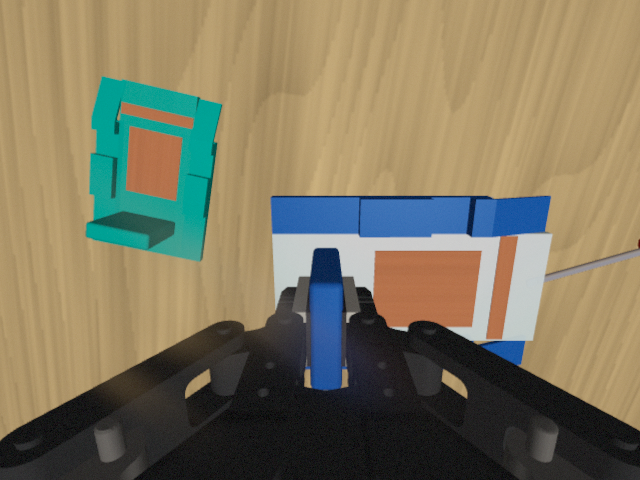

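The plate is held: grip in the pads at (326,310), left frame edge along row 197 (from (272,197) to (548,197)), glass front edge (550,234)–(535,341).

```bash
python3 - <<'E'
from h import *
v=np.load("w4.npy"); C=saved("w4"); R=Ro.from_rotvec(v[3:]).as_matrix()
print("tool z tilt",R[:,2].round(4),"tool y yaw",np.arctan2(R[1,1],R[0,1]).round(4))
z=v[2]-.0066
P=plane(C,[(272,197),(360,197.5),(548,197),(273,234),(550,234),(535,341)],z)
print(((P-v[:3])@R*1e3).round(1).tolist())
im=cv2.imread("pics/w4.png")[:,:,::-1].copy(); m=mask(im,(105,130,40),(125,255,255))
ys=[(x,int(np.argmax(m[150:,x]>0))+150) for x in range(275,545,30)];print(ys)
Q=plane(C,ys[:3],z);print(((Q-v[:3])@R*1e3).round(1).tolist())
print(Ro.from_matrix(R.T@np.c_[np.r_[np.sin(.161),-np.cos(.161),0]*-1,[np.cos(.161),np.sin(.161),0],[0,0,-1]]).as_rotvec(degrees=True))
E
```

```text
tool z tilt [-1.8e-03 -7.0e-04 -1.0e+00] tool y yaw 0.1421
[[44.0, -23.6, 6.6], [43.8, 16.0, 6.6], [44.1, 100.3, 6.4], [26.8, -23.8, 6.6], [26.9, 104.2, 6.4], [-29.2, 106.7, 6.4]]
[(275, 196), (305, 196), (335, 196), (365, 196), (395, 196), (425, 196), (455, 196), (485, 196), (515, 198)]
[[44.5, -22.2, 6.6], [44.5, -8.7, 6.6], [44.5, 4.7, 6.6]]
[-0.10506709  0.02265787 -1.08388886]
```

```bash
cat >> h.py <<'E'
O=np.array([.6107,-.037]);YAW=.161;X=np.array([np.cos(YAW),np.sin(YAW)]);Y=np.array([-X[1],X[0]])
def st(p): d=np.array(p)[:2]-O; return np.array([d@X,d@Y])
def tgt(x,y,z): p=O+x*X+y*Y; return delta((p[0],p[1],z),YAW)
E
python3 -c "
from h import *
print(r.read_state()['position'],tgt(-.155,.0007,.10))"
```

```text
[0.45930223 0.27542206 0.12988509] (array([-332.9,  -49.2,   30.4]), array([-0.21,  0.05, -1.08]))
```

```bash
python3 -m crank '[{"jaw":0,"dx":-55,"dy":-8,"dz":0,"rx":0,"ry":0,"rz":-0.5},{"jaw":0,"dx":-110,"dy":-16,"dz":0,"rx":0,"ry":0,"rz":-1},{"jaw":0,"dx":-165,"dy":-25,"dz":0,"rx":0,"ry":0,"rz":-1},{"jaw":0,"dx":-220,"dy":-33,"dz":0,"rx":-0.2,"ry":0,"rz":-1},{"jaw":0,"dx":-275,"dy":-41,"dz":10,"rx":-0.2,"ry":0,"rz":-1},{"jaw":0,"dx":-315,"dy":-47,"dz":30,"rx":-0.2,"ry":0,"rz":-1},{"jaw":0,"dx":-333,"dy":-49,"dz":30,"rx":-0.2,"ry":0,"rz":-1},{"jaw":0,"dx":-333,"dy":-49,"dz":30,"rx":-0.2,"ry":0,"rz":-1},{"jaw":0,"dx":-333,"dy":-49,"dz":30,"rx":-0.2,"ry":0,"rz":-1},{"jaw":0,"dx":-333,"dy":-49,"dz":30,"rx":-0.2,"ry":0,"rz":-1}]'
python3 - <<'E'
from h import *
for i in range(3):
    s=r.read_state(); im=r.grab_frame("wrist");print(s['position'],st(s["position"]))
cv2.imwrite("pics/w5.png",im[:,:,::-1]); np.save("w5.npy",np.r_[s["position"],s["tool_rot"]])
print(tgt(-.155,.0007,.046))
E
```

```text
time: 6.85
position: [0.4592, -0.0595, 0.1012]
tool_rot: [2.035, 2.392, 0.004]
ft_force: [0.6, -0.0, -1.7]
width: 0.0111
gripper_force: 78.8
[ 0.45924127 -0.05949551  0.10120409] [-0.15310614  0.00207506]
[ 0.45937921 -0.0595658   0.10137407] [-0.15298125  0.00198357]
[ 0.4594932  -0.05967039  0.10150795] [-0.1528855   0.00186206]
(array([-1. , -2.3, 55.6]), array([ 0.21, -0.  , -0.02]))
```

View pics/w5.png

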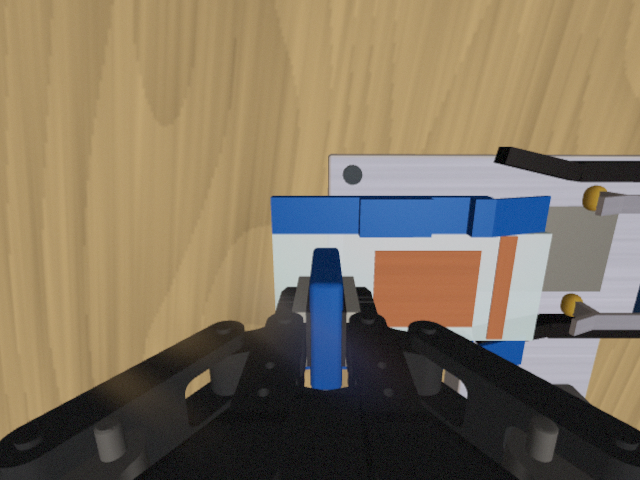

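The plate hangs parallel to the deck edge (row 155) with its frame at row 197; the noses show at (595,198) and (571,304) and the rail mouth at (500,155).

```bash
python3 - <<'E'
from h import *
v=np.load("w5.npy"); C=saved("w5"); R=Ro.from_rotvec(v[3:]).as_matrix()
P=plane(C,[(330,155),(490,155.5),(330,190)],.03); print("deck left edge, tool mm",((P-v[:3])@R*1e3).round(1).tolist())
Q=plane(C,[(272,196.5),(548,197.5)],v[2]-.0066);print("plate",((Q-v[:3])@R*1e3).round(1).tolist())
print("strip bottom/top y",((plane(C,[(560,207),(600,291),(610,207)],.0305)-v[:3])@R*1e3).round(1).tolist())
print("screw", ((plane(C,[(352.5,174.5)],.03)-v[:3])@R*1e3).round(1).tolist(), r.read_state()["time"])
E
```

```text
deck left edge, tool mm [[60.5, 3.2, 71.5], [60.3, 103.2, 71.9], [38.7, 3.3, 71.5]]
plate [[44.3, -23.5, 6.5], [43.8, 100.7, 7.0]]
strip bottom/top y [[27.8, 152.9, 71.6], [-31.6, 192.0, 71.7], [27.7, 185.4, 71.7]]
screw [[48.5, 17.5, 71.6]] 7.0
```

```bash
python3 -m crank '[{"jaw":0,"dx":-1,"dy":0,"dz":35,"rx":0.1,"ry":0,"rz":0},{"jaw":0,"dx":-1,"dy":0,"dz":55,"rx":0.1,"ry":0,"rz":0},{"jaw":0,"dx":-1,"dy":0,"dz":57,"rx":0.1,"ry":0,"rz":0},{"jaw":0,"dx":-1,"dy":0,"dz":58,"rx":0.1,"ry":0,"rz":0},{"jaw":0,"dx":-1,"dy":0,"dz":58,"rx":0.1,"ry":0,"rz":0}]'
python3 -c "
from h import *
s=r.read_state();print(s['ft_force'],s['torque'],st(s['position']),s['position'][2])"
```

```text
time: 7.62
position: [0.4607, -0.0616, 0.0443]
tool_rot: [2.035, 2.389, 0.003]
ft_force: [-0.2, -0.1, -2.6]
width: 0.0111
gripper_force: 78.6
[-0.18738432 -0.10530381 -2.56378868] [-0.03005937  0.10074661 -0.00643773] [-0.15197588 -0.00023029] 0.04434869792470883
```

```bash
python3 -m crank '[{"jaw":0,"dx":0,"dy":0,"dz":1,"rx":0,"ry":0,"rz":0},{"jaw":0,"dx":0,"dy":0,"dz":1.5,"rx":0,"ry":0,"rz":0},{"jaw":0,"dx":0,"dy":0,"dz":1.5,"rx":0,"ry":0,"rz":0}]'; python3 -m crank '[{"jaw":0,"dx":0,"dy":0,"dz":1,"rx":0,"ry":0,"rz":0},{"jaw":0,"dx":0,"dy":0,"dz":1,"rx":0,"ry":0,"rz":0}]'
python3 -c "
from h import *
s=r.read_state();print(s['ft_force'],s['torque'],st(s['position']),s['position'][2])"
```

```text
time: 8.0
position: [0.4603, -0.0616, 0.0426]
tool_rot: [2.036, 2.39, 0.003]
ft_force: [-0.1, 0.1, 3.8]
width: 0.0115
gripper_force: 79.7
time: 8.25
position: [0.4603, -0.0616, 0.0426]
tool_rot: [2.036, 2.389, 0.003]
ft_force: [-3.4, 1.0, 13.8]
width: 0.0114
gripper_force: 81.3
[-3.39249867  0.98077171 13.82035573] [ 0.18230346  0.61364849 -0.00687249] [-0.15243305 -0.00018492] 0.04257573705500506
```

```bash
python3 -m crank '[{"jaw":0,"dx":0,"dy":3,"dz":-1,"rx":0,"ry":0,"rz":0},{"jaw":0,"dx":0,"dy":13,"dz":-1,"rx":0,"ry":0,"rz":0},{"jaw":0,"dx":0,"dy":23,"dz":-1,"rx":0,"ry":0,"rz":0},{"jaw":0,"dx":0,"dy":33,"dz":-1,"rx":0,"ry":0,"rz":0},{"jaw":0,"dx":0,"dy":43,"dz":-1,"rx":0,"ry":0,"rz":0},{"jaw":0,"dx":0,"dy":50,"dz":-1,"rx":0,"ry":0,"rz":0},{"jaw":0,"dx":0,"dy":50,"dz":-1,"rx":0,"ry":0,"rz":0}]'
python3 - <<'E'
from h import *
s=r.read_state();print(s['ft_force'],s['torque'],st(s['position']),s['position'][2],np.arctan2(*Ro.from_rotvec(s["tool_rot"]).as_matrix()[[1,0],1]))
im=r.grab_frame("wrist");cv2.imwrite("pics/w6.png",im[:,:,::-1]); np.save("w6.npy",np.r_[s["position"],s["tool_rot"]])
E
```

```text
time: 9.12
position: [0.5088, -0.0535, 0.0426]
tool_rot: [2.037, 2.392, 0.001]
ft_force: [-3.8, 0.5, 6.2]
width: 0.0111
gripper_force: 80.2
[-3.80658961  0.48135698  6.2304195 ] [-0.0273757   0.53050031  0.01041373] [-1.03252860e-01  6.46892244e-05] 0.04260103061723582 0.15983895216266836
```

View pics/w6.png

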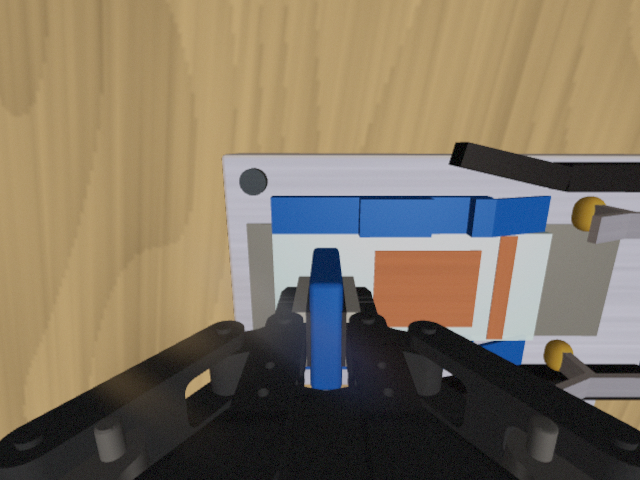

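The plate lies on the deck between the rails, parallel to the deck edge; the noses at (590,214) and (558,354) are just ahead of it. Pushing in.

```bash
python3 -m crank '[{"jaw":0,"dx":0,"dy":7,"dz":0,"rx":0,"ry":0,"rz":0},{"jaw":0,"dx":0,"dy":14,"dz":0,"rx":0,"ry":0,"rz":0},{"jaw":0,"dx":0,"dy":21,"dz":0,"rx":0,"ry":0,"rz":0},{"jaw":0,"dx":0,"dy":28,"dz":0,"rx":0,"ry":0,"rz":0},{"jaw":0,"dx":0,"dy":34,"dz":0,"rx":0,"ry":0,"rz":0},{"jaw":0,"dx":0,"dy":34,"dz":0,"rx":0,"ry":0,"rz":0}]'
python3 -c "
from h import *
s=r.read_state();print(s['ft_force'],s['torque'],st(s['position']),s['position'][2])"
```

```text
time: 9.93
position: [0.5363, -0.0481, 0.0427]
tool_rot: [-2.031, -2.386, 0.01]
ft_force: [-16.3, -2.4, 17.1]
width: 0.0111
gripper_force: 81.2
[-16.25953189  -2.41328726  17.14114522] [-0.29854105  1.31766309  0.05974758] [-0.07518544  0.00100896] 0.04271168004197225
```

```bash
python3 -m crank '[{"jaw":0,"dx":0,"dy":3,"dz":-0.8,"rx":0,"ry":0,"rz":0},{"jaw":0,"dx":0,"dy":8,"dz":-0.8,"rx":0,"ry":0,"rz":0},{"jaw":0,"dx":0,"dy":13,"dz":-0.8,"rx":0,"ry":0,"rz":0},{"jaw":0,"dx":0,"dy":13,"dz":-0.8,"rx":0,"ry":0,"rz":0}]'
python3 -c "
from h import *
s=r.read_state();print(s['ft_force'],s['torque'],st(s['position']),s['position'][2],Ro.from_rotvec(s['tool_rot']).as_matrix()[:,2])"
```

```text
time: 10.42
position: [0.5512, -0.0458, 0.0428]
tool_rot: [-2.033, -2.388, 0.006]
ft_force: [-10.6, -0.8, 8.2]
width: 0.0115
gripper_force: 80.1
[-10.61589923  -0.842631     8.15595349] [-0.15925104  0.88476607  0.03801327] [-0.06012261  0.00085749] 0.04277977895224345 [-6.95515416e-03  7.61983616e-04 -9.99975522e-01]
```

```bash
python3 -m crank '[{"jaw":0,"dx":0,"dy":6,"dz":-0.3,"rx":0,"ry":0,"rz":0},{"jaw":0,"dx":0,"dy":12,"dz":-0.3,"rx":0,"ry":0,"rz":0},{"jaw":0,"dx":0,"dy":17,"dz":-0.3,"rx":0,"ry":0,"rz":0},{"jaw":0,"dx":0,"dy":20,"dz":-0.3,"rx":0,"ry":0,"rz":0},{"jaw":0,"dx":0,"dy":20,"dz":-0.3,"rx":0,"ry":0,"rz":0}]'
python3 -c "
from h import *
s=r.read_state();print(s['ft_force'],s['torque'],st(s['position']),s['position'][2],Ro.from_rotvec(s['tool_rot']).as_matrix()[:,2])"
```

```text
time: 11.05
position: [0.5708, -0.0431, 0.0429]
tool_rot: [-2.033, -2.387, 0.008]
ft_force: [-11.3, -1.8, 6.5]
width: 0.0108
gripper_force: 80.3
[-11.33630656  -1.84708518   6.52727842] [-0.31023402  1.08766736 -0.04784181] [-0.04035299  0.00041755] 0.042882402171642416 [-7.86759909e-03  1.36350326e-04 -9.99969041e-01]
```

```bash
python3 -m crank '[{"jaw":0,"dx":0,"dy":2,"dz":0,"rx":0,"ry":0,"rz":0},{"jaw":0,"dx":0,"dy":4,"dz":0,"rx":0,"ry":0,"rz":0},{"jaw":0,"dx":0,"dy":4,"dz":0,"rx":0,"ry":0,"rz":0}]'
python3 - <<'E'
from h import *
s=r.read_state();print(s['ft_force'],s['torque'],st(s['position']),s['position'][2])
im=r.grab_frame("wrist");cv2.imwrite("pics/w7.png",im[:,:,::-1]); np.save("w7.npy",np.r_[s["position"],s["tool_rot"]])
E
```

```text
time: 11.42
position: [0.5708, -0.043, 0.0432]
tool_rot: [-2.029, -2.384, 0.016]
ft_force: [-21.7, -6.2, 15.0]
width: 0.0111
gripper_force: 81.2
[-21.71731007  -6.18156698  14.96988781] [-0.68312189  1.9976374  -0.16510925] [-0.04035458  0.00049717] 0.043193826230499235
```

View pics/w7.png

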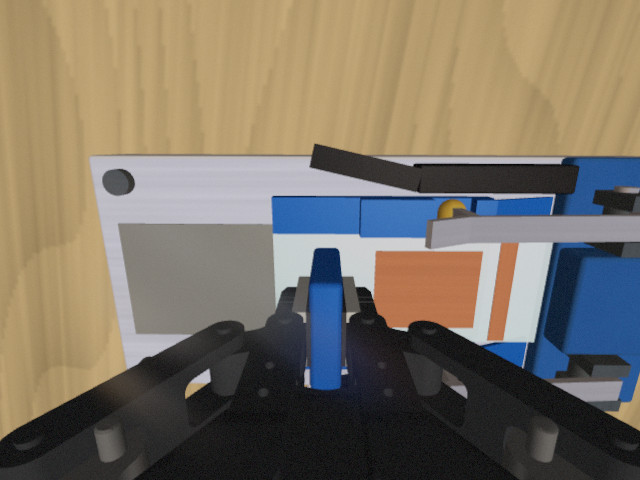

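The plate front touches the blue stop (col ~550) and the left nose sits at the notch (452,212); force rose without motion, so it is home. Relax, release and rise.

```bash
python3 -m crank '[{"jaw":0,"dx":0,"dy":-4,"dz":-0.5,"rx":0,"ry":0,"rz":0},{"jaw":0,"dx":0,"dy":-5,"dz":-0.5,"rx":0,"ry":0,"rz":0}]'
python3 -c "
from h import *
s=r.read_state();print(s['ft_force'],st(s['position']),s['position'][2])"
```

```text
time: 11.72
position: [0.5709, -0.043, 0.043]
tool_rot: [-2.035, -2.388, 0.004]
ft_force: [-6.2, -1.1, 1.5]
width: 0.011
gripper_force: 79.7
[-6.19169936 -1.0957066   1.48565963] [-0.04026199  0.00044246] 0.04301569187917407
```

```bash
python3 -m crank '[{"jaw":0,"dx":0,"dy":-2,"dz":0,"rx":0,"ry":0,"rz":0},{"jaw":40,"dx":0,"dy":-2,"dz":0,"rx":0,"ry":0,"rz":0},{"jaw":40,"dx":0,"dy":-2,"dz":0,"rx":0,"ry":0,"rz":0},{"jaw":40,"dx":0,"dy":-2,"dz":0,"rx":0,"ry":0,"rz":0},{"jaw":40,"dx":0,"dy":-2,"dz":-30,"rx":0,"ry":0,"rz":0},{"jaw":40,"dx":0,"dy":-2,"dz":-80,"rx":0,"ry":0,"rz":0},{"jaw":40,"dx":0,"dy":-2,"dz":-140,"rx":0,"ry":0,"rz":0},{"jaw":40,"dx":0,"dy":-2,"dz":-190,"rx":0,"ry":0,"rz":0},{"jaw":40,"dx":0,"dy":-2,"dz":-190,"rx":0,"ry":0,"rz":0},{"jaw":40,"dx":0,"dy":-2,"dz":-190,"rx":0,"ry":0,"rz":0}]'
python3 - <<'E'
from h import *
s=r.read_state();print(st(s['position']))
im=r.grab_frame("wrist");cv2.imwrite("pics/w8.png",cv2.resize(im[60:380,120:600],None,fx=5/3,fy=5/3)[:,:,::-1]); cv2.imwrite("pics/w8f.png",im[:,:,::-1]);np.save("w8.npy",np.r_[s["position"],s["tool_rot"]])
E
```

```text
time: 12.98
position: [0.5718, -0.0433, 0.2333]
tool_rot: [2.037, 2.391, 0.002]
ft_force: [0.5, 0.5, 0.1]
width: 0.04
gripper_force: 0.0
[-3.94401817e-02  2.90897776e-05]
```

View pics/w8.png

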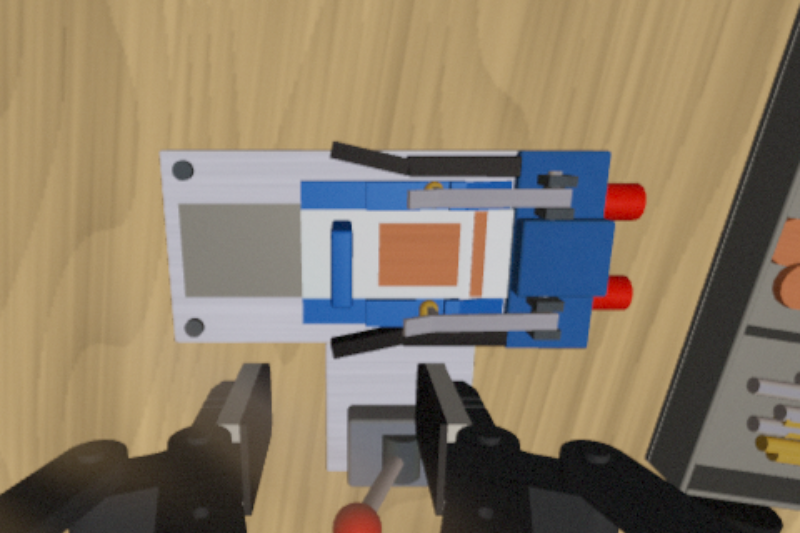

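Both noses sit in the notches ((433,187) and (429,310)), and the plate is against the stop. The lever knob at (357,520) still leans to the open end. Now the lever.

```bash
python3 - <<'E'
from h import *
C=saved("w8"); im=cv2.imread("pics/w8f.png")[:,:,::-1]
b=blobs(mask(im,(0,190,60),(5,255,255))|mask(im,(175,190,60),(180,255,255)));print(b)
print([st(plane(C,[q[1]],.1255)[0]).round(4).tolist() for q in b], st((.60098,-.17146)))
print(tgt(-.08,-.13,.2),tgt(-.08,-.13,.105),tgt(0.013,-.13,.105))
E
```

```text
[(481, [494.4, 180.5], [483, 170, 24, 22]), (319, [488.9, 236.5], [476, 226, 23, 20]), (278, [334.7, 382.1], [322, 373, 26, 17])]
[[0.0869, 0.041], [0.0884, -0.0023], [-0.031, -0.1358]] [-0.03114895 -0.13116292]
(array([-130.3,  -39.9,   32.3]), array([-0.03, -0.06, -0.09])) (array([-130.4,  -39.8,  127.3]), array([-0.03, -0.06, -0.09])) (array([-130.2,   53.2,  127.2]), array([-0.03, -0.06, -0.09]))
```

```bash
python3 -m crank '[{"jaw":0,"dx":-60,"dy":-20,"dz":10,"rx":0,"ry":0,"rz":0},{"jaw":0,"dx":-115,"dy":-40,"dz":20,"rx":0,"ry":0,"rz":0},{"jaw":0,"dx":-130,"dy":-42,"dz":30,"rx":0,"ry":0,"rz":0},{"jaw":0,"dx":-130,"dy":-42,"dz":30,"rx":0,"ry":0,"rz":0},{"jaw":0,"dx":-130,"dy":-42,"dz":80,"rx":0,"ry":0,"rz":0},{"jaw":0,"dx":-130,"dy":-42,"dz":127,"rx":0,"ry":0,"rz":0},{"jaw":0,"dx":-130,"dy":-42,"dz":127,"rx":0,"ry":0,"rz":0},{"jaw":0,"dx":-130,"dy":-42,"dz":127,"rx":0,"ry":0,"rz":0}]'
python3 - <<'E'
from h import *
s=r.read_state();print(st(s['position']),s['ft_force'],tgt(.011,-.13,.105))
E
```

```text
time: 14.02
position: [0.5529, -0.1778, 0.1081]
tool_rot: [2.034, 2.39, 0.004]
ft_force: [-0.2, 0.3, -0.2]
width: -0.0001
gripper_force: 0.0
[-0.07962383 -0.12968903] [-0.18724157  0.28372106 -0.15782129] (array([-0.3, 90.6,  3.5]), array([ 0.22,  0.05, -0.02]))
```

```bash
python3 -m crank '[{"jaw":0,"dx":0,"dy":12,"dz":2,"rx":0,"ry":0,"rz":0},{"jaw":0,"dx":0,"dy":24,"dz":2,"rx":0,"ry":0,"rz":0},{"jaw":0,"dx":0,"dy":36,"dz":2,"rx":0,"ry":0,"rz":0},{"jaw":0,"dx":0,"dy":48,"dz":2,"rx":0,"ry":0,"rz":0},{"jaw":0,"dx":0,"dy":60,"dz":2,"rx":0,"ry":0,"rz":0},{"jaw":0,"dx":0,"dy":72,"dz":2,"rx":0,"ry":0,"rz":0},{"jaw":0,"dx":0,"dy":82,"dz":2,"rx":0,"ry":0,"rz":0},{"jaw":0,"dx":0,"dy":88,"dz":2,"rx":0,"ry":0,"rz":0},{"jaw":0,"dx":0,"dy":88,"dz":2,"rx":0,"ry":0,"rz":0}]'
python3 - <<'E'
from h import *
s=r.read_state();print(st(s['position']),s['ft_force'])
C=cam("wrist",s);im=r.grab_frame("wrist");b=blobs(mask(im,(0,190,60),(5,255,255))|mask(im,(175,190,60),(180,255,255)));print([(q[1],q[2],st(plane(C,[q[1]],.122)[0]).round(4).tolist()) for q in b])
E
```

```text
time: 15.15
position: [0.639, -0.1644, 0.1047]
tool_rot: [2.036, 2.39, 0.003]
ft_force: [-0.3, 0.8, 0.4]
width: -0.0
gripper_force: 0.0
[ 0.00751587 -0.13024494] [-0.26821138  0.75798716  0.36613765]
[([552.8, 1.6], [547, 0, 15, 5], [0.0823, -0.0187]), ([535.6, 89.5], [515, 70, 43, 40], [0.0811, -0.0452]), ([392.0, 305.2], [361, 281, 64, 51], [0.0354, -0.1275])]
```

```bash
python3 -m crank '[{"jaw":0,"dx":0,"dy":3,"dz":0,"rx":0,"ry":0,"rz":0},{"jaw":0,"dx":0,"dy":6,"dz":0,"rx":0,"ry":0,"rz":0},{"jaw":0,"dx":0,"dy":6,"dz":0,"rx":0,"ry":0,"rz":0}]'
python3 -c "
from h import *
s=r.read_state();print(st(s['position']),s['ft_force'])"
```

```text
time: 15.58
position: [0.6418, -0.1639, 0.1048]
tool_rot: [-2.035, -2.389, 0.004]
ft_force: [-6.1, -1.2, 2.5]
width: -0.0005
gripper_force: 3.0
[ 0.01035947 -0.13020072] [-6.11371375 -1.16801206  2.45717657]
```

Lever is at its end stop. Back off, rise and check.

```bash
python3 -m crank '[{"jaw":0,"dx":0,"dy":-20,"dz":0,"rx":0,"ry":0,"rz":0},{"jaw":0,"dx":0,"dy":-40,"dz":0,"rx":0,"ry":0,"rz":0},{"jaw":0,"dx":0,"dy":-50,"dz":-50,"rx":0,"ry":0,"rz":0},{"jaw":0,"dx":0,"dy":-50,"dz":-110,"rx":0,"ry":0,"rz":0},{"jaw":0,"dx":0,"dy":-80,"dz":-150,"rx":0,"ry":0,"rz":0},{"jaw":0,"dx":0,"dy":-120,"dz":-160,"rx":0,"ry":0,"rz":0},{"jaw":0,"dx":0,"dy":-150,"dz":-160,"rx":0,"ry":0,"rz":0},{"jaw":0,"dx":0,"dy":-150,"dz":-160,"rx":0,"ry":0,"rz":0}]'
python3 - <<'E'
from h import *
im=r.grab_frame("side"); sc=r.grab_frame("scene"); S=cam("side");Q=cam("scene")
A=cv2.resize(im[150:310,220:400],None,fx=2.2,fy=2.2,interpolation=2);B=cv2.resize(sc[190:386,235:455],None,fx=1.8,fy=1.8,interpolation=2)[:352]
cv2.imwrite("pics/end.png",cv2.hconcat([A,B])[:,:,::-1])
k=[[b for b in blobs(mask(i,(0,190,90),(5,255,255))|mask(i,(176,190,90),(180,255,255)),30)] for i in(im,sc)];print(k)
E
```

```text
time: 16.58
position: [0.4947, -0.1875, 0.2657]
tool_rot: [2.038, 2.387, 0.003]
ft_force: [0.1, 0.5, -0.3]
width: 0.0001
gripper_force: 0.0
[[(186, [536.5, 122.9], [531, 113, 12, 21]), (306, [417.4, 138.8], [407, 129, 22, 23]), (193, [153.9, 265.4], [143, 256, 26, 22]), (42, [235.6, 259.8], [232, 257, 9, 7]), (328, [151.2, 367.3], [129, 361, 50, 14])], [(157, [462.3, 6.5], [456, 0, 14, 14]), (194, [452.9, 72.0], [447, 63, 13, 20]), (525, [516.8, 273.4], [491, 262, 51, 25]), (167, [288.2, 304.6], [281, 298, 15, 15]), (204, [391.8, 328.2], [383, 320, 19, 18]), (1260, [15.8, 351.5], [0, 329, 41, 51]), (223, [369.6, 346.1], [360, 337, 20, 19]), (540, [502.5, 373.0], [480, 359, 40, 30])]]
```

View pics/end.png

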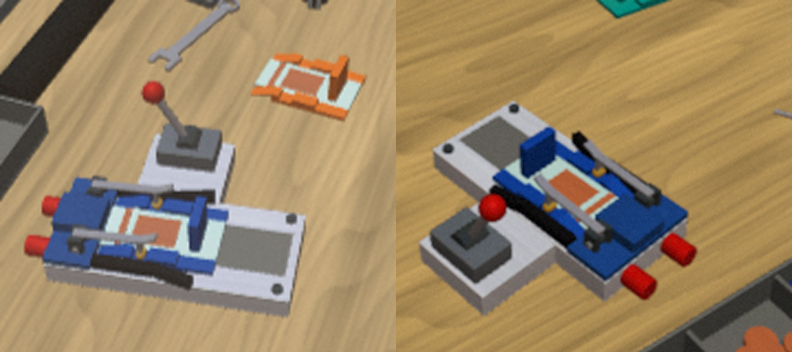

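The plate is home under both clips (left pane, around (150,235)), the lever leans towards the stop (knob at (153,92)), the orange plate is untouched, and the arm is clear.

```bash
python3 -c "
from bench import r
print(r.hand_in())"
```

```text
the job is handed in; nothing more can be done
None
```

The job is handed in: the blue-framed plate is home against the stop with both clips down in its notches, the lever is over at its end stop, and the orange plate was left alone; the last arm move ended at about 16.6 s.

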